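# Set out the reagent bottles in their colour-matched drip dishes

## Task

Set out the bench for the practical: stand the red-, yellow- and blue-capped bottles each in the drip dish of its own colour. The black-capped bottle in the blue dish is empty, so move it over to the white dish to make room. Leave the two white-capped bottles where they stand, keep every bottle upright, and set the bottles down rather than dropping them.

Things in the scene. Friction and masses are not known exactly. Their poses are not given: they have to be found in the camera images.
- red_mid (a point): Red-capped reagent bottle (amber body; stands on the bench at the start): round bottle standing upright, 75 mm tall: body 36 mm in diameter from the bottom to 50 mm up, above it a cap 29 mm in diameter, from 56 to 75 mm up; weighs 35 to 130 g. The point is on its axis, half-way up (37.5 mm above its underside); z runs up its axis.
- yellow_mid (a point): Yellow-capped reagent bottle (amber body; stands on the bench at the start): round bottle standing upright, 75 mm tall: body 36 mm in diameter from the bottom to 50 mm up, above it a cap 29 mm in diameter, from 56 to 75 mm up; weighs 35 to 130 g. The point is on its axis, half-way up (37.5 mm above its underside); z runs up its axis.
- blue_mid (a point): Blue-capped reagent bottle (amber body; stands on the bench at the start): round bottle standing upright, 75 mm tall: body 36 mm in diameter from the bottom to 50 mm up, above it a cap 29 mm in diameter, from 56 to 75 mm up; weighs 35 to 130 g. The point is on its axis, half-way up (37.5 mm above its underside); z runs up its axis.
- empty_mid (a point): Black-capped reagent bottle (the empty one, grey-bodied, standing at the start in the blue dish): round bottle standing upright, 75 mm tall: body 36 mm in diameter from the bottom to 50 mm up, above it a cap 29 mm in diameter, from 56 to 75 mm up; weighs 35 to 130 g. The point is on its axis, half-way up (37.5 mm above its underside); z runs up its axis.
- water1_mid (a point): White-capped reagent bottle (a bystander, stands on the bench): round bottle standing upright, 75 mm tall: body 36 mm in diameter from the bottom to 50 mm up, above it a cap 29 mm in diameter, from 56 to 75 mm up; weighs 35 to 130 g. The point is on its axis, half-way up (37.5 mm above its underside); z runs up its axis.
- water2_mid (a point): White-capped reagent bottle (a second bystander, just like the other): round bottle standing upright, 75 mm tall: body 36 mm in diameter from the bottom to 50 mm up, above it a cap 29 mm in diameter, from 56 to 75 mm up; weighs 35 to 130 g. The point is on its axis, half-way up (37.5 mm above its underside); z runs up its axis.
- dish_red: Round red drip dish, fixed to the bench: 72 mm across outside, 62 mm clear across inside at mid-height (slightly less at the floor), rim 12 mm high, inner floor 4 mm above the bench. Origin at the centre of its underside, on the bench; z up.
- dish_yellow: Round yellow drip dish, fixed to the bench: 72 mm across outside, 62 mm clear across inside at mid-height (slightly less at the floor), rim 12 mm high, inner floor 4 mm above the bench. Origin at the centre of its underside, on the bench; z up.
- dish_blue: Round blue drip dish, fixed to the bench: 72 mm across outside, 62 mm clear across inside at mid-height (slightly less at the floor), rim 12 mm high, inner floor 4 mm above the bench. Origin at the centre of its underside, on the bench; z up.
- dish_white: Round white drip dish, fixed to the bench: 84 mm across outside, 74 mm clear across inside at mid-height (slightly less at the floor), rim 12 mm high, inner floor 4 mm above the bench. Origin at the centre of its underside, on the bench; z up. The place for the empty bottle.
There are look-alikes about, which are no part of the job. Leave any green or turquoise look-alike of the part that bears blue_mid alone.

How it is judged (in metres and radians):
At the end, for the whole second after the job is handed in: Red, yellow and blue bottles stand upright (within 0.1 rad) in the dish of their colour, within 15 mm of its centre; the black-capped one likewise in the white dish, within 22 mm; all released and at rest; both white-capped bottles upright within 30 mm of their start (horizontal distance between red_mid and dish_red below 0.015 m and z of red_mid in the frame of dish_red between 0.037 and 0.046 m and angle between each of red_mid, yellow_mid, blue_mid, empty_mid, water1_mid, water2_mid's own z axis and vertical below 0.1 rad and linear speed of each of red, yellow, blue, empty below 0.02 m/s and horizontal distance between yellow_mid and dish_yellow below 0.015 m and z of yellow_mid in the frame of dish_yellow between 0.037 and 0.046 m and horizontal distance between blue_mid and dish_blue below 0.015 m and z of blue_mid in the frame of dish_blue between 0.037 and 0.046 m and horizontal distance between empty_mid and dish_white below 0.022 m and z of empty_mid in the frame of dish_white between 0.037 and 0.046 m and distance of each of water1_mid, water2_mid from where it was at the start of the episode below 0.03 m); the robot touches nothing.
It fails at once if a bottle is tipped over (more than 45 degrees) (angle between any of red_mid, yellow_mid, blue_mid, empty_mid, water1_mid, water2_mid's own z axis and vertical above 0.785 rad).
It fails at once if a bottle is dropped or thrown (out of the fingers and faster than 0.65 m/s, as after a free fall of 2 cm) ((contact force between red and the fingers below 0.01 N and linear speed of red above 0.65 m/s) or (contact force between yellow and the fingers below 0.01 N and linear speed of yellow above 0.65 m/s) or (contact force between blue and the fingers below 0.01 N and linear speed of blue above 0.65 m/s) or (contact force between empty and the fingers below 0.01 N and linear speed of empty above 0.65 m/s)).
It fails at once if a white-capped bottle is moved more than 3 cm (distance of any of water1_mid, water2_mid from where it was at the start of the episode above 0.03 m).
It also fails if it takes over 104 s, if anything falls off the work surface, if the arm or the gripper's body presses on something with over 40 N, if the wrist force passes 120 N, or if a joint passes its speed limit or range.

## Robot

A 6-joint arm with a two-finger parallel gripper is mounted at the origin on the work surface. World frame = base frame: x ahead of the robot, y to its left, z up, the work surface at z = 0. Lengths are in mm, angles in rad, forces in N, time in s.
With the tool pointing down it reaches from about 275 to 850 mm from the base axis. Payload 5.2 kg.
Tool frame: the origin (TCP) lies midway between the tips of the shut fingers; the grasp point (between the pads) lies 19 mm behind it; z points along the fingers, y is the line along which they close (so a half turn about z gives the same grasp; the last joint's range is limited). The gripper opens to 85 mm and grips with 20 to 120 N. Pads are 22 mm wide; open, the fingers measure 114 mm over their backs; the gripper's body (76 mm by 85 mm) begins 54 mm behind the grasp point. The pads swing forward as they close: fully open they stand 13 mm farther back than shut.
Start: joints at [1.056, 0.259, 1.535, -0, 1.348, -0.203], TCP at [168.703, 523.492, 197.91] pointing down, gripper open.
Joint ranges: [-3.14, 3.14], [-0.91, 2.08], [0.19, 2.58], [-1.22, 4.36], [0.22, 2.71], [-3.12, 3.12]. Speed limits (rad/s): [2.57, 2.57, 3.14, 3.14, 3.14, 3.14].

## Interface

Orientations are given as [roll, pitch, yaw] about the fixed x, y, z axes, in that order (R = Rz(yaw) Ry(pitch) Rx(roll)).
In Python, from cell import ctrl, camera, camera_model gives the robot as it stands.
- The arm moves only by the tool play_rows, never from a script. Its argument "series" is a list of rows, each an object with "linear": the shift along the tool's x, y, z in mm, a list of three; "dr": the turn, a rotation vector about the tool's x, y, z in degrees, a list of three; "grip": the closure, from 0 (fully open) to 1 (shut). In form: [{"linear": [tx, ty, tz], "dr": [wx, wy, wz], "grip": grip}, ...]. A call has exactly 10 rows; each row shifts and turns the commanded pose from where the row before left it, along the tool's axes as they then stand; what a row does not reach is not made up. A row lasts 1/12 s, in which the tool goes at most 41.7 mm and 7.16 degrees, less where a joint would pass 70% of its speed; a pose out of reach is approached as far as the arm can. A call is refused whole if a number of a shift passes 41.7 or a number of a turn 7.16, either way. A call with a gripper value outside its range is refused whole. The fingers move at their own pace and stop on an object; "squeeze" is the grip in N (left out, the last holds). Time passes only in rows, so rows that do not move let the fingers close, or fill a call up. It gives the time, the measured TCP pose, the force, the opening and the grip force at its end, in the units of the state.
- ctrl.observe(): the state, without advancing time (a new reading comes with each control period).
- camera(name): name is "side" or "top" or "wrist"; returns the picture (480x640x3 uint8, red, green, blue); there is no depth.
- camera_model(name): a dict with "fovy" (degrees; the focal length in pixels is half the picture's height over the tangent of half this angle, whatever the lens; pixels are square), "cx", "cy" (the principal point, pixels), "rvec" (rotation vector, rad) and "tvec" (3), from world to camera coordinates, as OpenCV has them. Camera axes: x right, y down, z forward; pixel columns grow to the right and rows downward; lengths in mm; the calibration is good to about 2 mm. A picture is of the moment at which its call begins: read the wrist's pose just before it. camera_model takes no time and is no camera call; for the wrist camera it gives the pose at the moment of the call.
- ctrl.hand_in(): hands the job in; it is judged then, once.
The state is a dict: "clock": time; "joint_pos": joint angles; "qd": joint speeds; "joint_efforts": joint torques, N m; "eef_pos": TCP position; "ee_rot": TCP orientation; "force": force on the tool from outside, world axes, zero at the start; "moment": the same for the moment, N m; "width": finger opening in mm; "finger_force": force on a finger pad.
Only numpy, scipy, OpenCV 4.12 (cv2) and the standard library are available. Lean on these libraries where they do the work, as an engineer would, in place of code of your own. Each camera call takes 0.05 s, during which the arm holds its last target. There are 200 camera calls.

## Working session

There is one attempt and no reset: what is moved stays moved. The work goes in short steps, Python scripts to look and compute and a tool call to move; the robot and the scene stay as the last step left them, time stands still between calls to the robot, and variables do not carry over. Pictures are saved under pics/ and viewed, at most 14 in all, crops included, and the job is handed in when it is done.

Besides the shell and the picture viewer there is one more tool, called as name(argument=value, ...), one argument or row to a line, values as JSON. play_rows: Moves the arm, as the interface text tells. Its arguments: {"type":"object","properties":{"series":{"type":"array"},"squeeze":{"type":"number"}},"required":["series"]}

```bash
mkdir -p pics; cat > h.py <<'E'
import numpy as np, cv2
from cell import ctrl, camera, camera_model
def K(m):
    f=240/np.tan(np.radians(m["fovy"])/2); return np.array([[f,0,m["cx"]],[0,f,m["cy"]],[0,0,1]])
def cast(m,px,z):
    R=cv2.Rodrigues(np.array(m["rvec"],float))[0]; t=np.array(m["tvec"],float)
    c=-R.T@t; d=R.T@np.linalg.inv(K(m))@np.array([px[0],px[1],1.0])
    return c+d*(z-c[2])/d[2]
def proj(m,p):
    return cv2.projectPoints(np.array([p],float),np.array(m["rvec"],float),np.array(m["tvec"],float),K(m),None)[0].ravel()
def snap(n,f):
    m=camera_model(n); im=camera(n); cv2.imwrite(f"pics/{f}.png",im[:,:,::-1]); return m,im
E
python3 - <<'E'
from h import *
for n in ("top","side"):
    m,im=snap(n,n+"0"); print(n,m)
s=ctrl.observe(); print(s)
E
```

```text
top {'fovy': 52.025454084241744, 'cx': 321.3387047405021, 'cy': 237.06768840322627, 'rvec': array([ 2.08569492, -2.14398085,  0.15543971]), 'tvec': array([ 30.67738593, 500.97989996, 788.96973308])}
side {'fovy': 54.632432910600045, 'cx': 306.15051597597943, 'cy': 241.92610902412255, 'rvec': array([ 0.38410748, -2.66066495,  1.36389642]), 'tvec': array([460.19108883, 126.89117749, 773.17665548])}
{'clock': 0.1, 'joint_pos': array([ 1.05620026e+00,  2.59305992e-01,  1.53594795e+00, -8.84281366e-06,
        1.34800820e+00, -2.02820391e-01]), 'qd': array([ 0.00053692, -0.0018693 , -0.00138766, -0.00110778,  0.00169763,
       -0.00052192]), 'joint_efforts': array([ 1.72392993e-03, -4.46969354e+01, -2.91248864e+01, -4.80196068e-04,
        6.24808978e-03, -2.35095757e-05]), 'eef_pos': array([168.44322535, 523.02685937, 197.14887921]), 'ee_rot': array([-3.13995566e+00, -3.27843566e-04,  2.82981867e+00]), 'force': array([0.78148984, 0.43414996, 0.0114254 ]), 'moment': array([ 0.05011098,  0.05635564, -0.01026483]), 'finger_force': 0.0, 'width': 85.47769520912988}
```

View pics/top0.png

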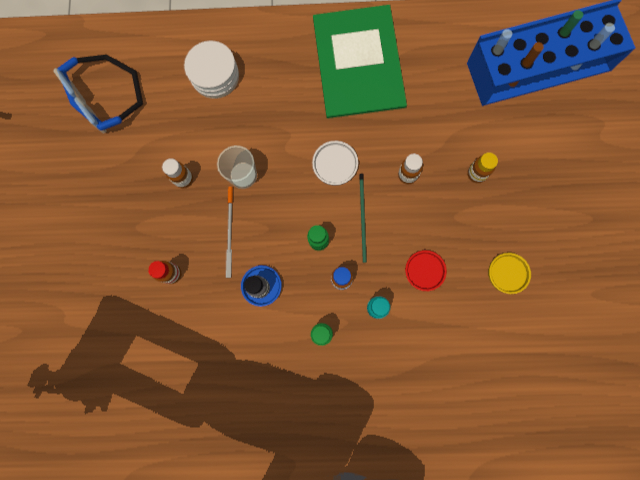

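View pics/side0.png

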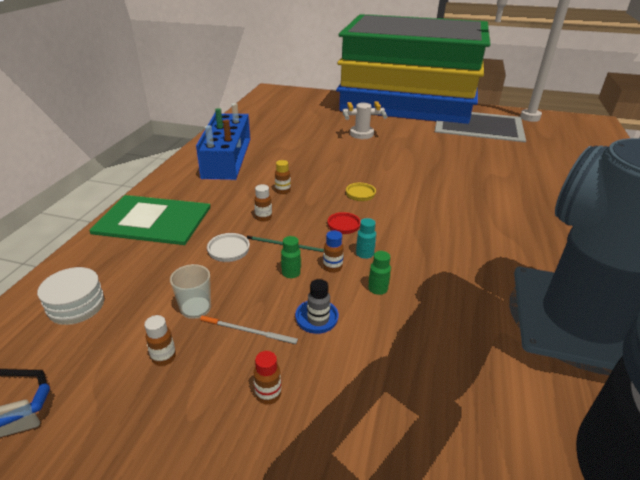

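The top view shows these candidates:
- **Blue bottle:** the only blue cap with an amber body is at (342,275). The look-alikes are green at (318,237) and (321,334), turquoise at (379,306), and the blue rack at (550,50).
- **Red bottle:** cap at (158,270); the red dish at (426,270) is the only other red thing.
- **Yellow bottle:** cap at (489,161); the yellow dish is at (510,273).
- **Black bottle:** (255,285), in the blue dish at (262,285).
- **White caps:** (173,167) and (413,161).
- **White dish:** (335,163); the plate stack at (211,69) and the beaker at (238,167) are not it.

```bash
cat > meas.py <<'E'
from h import *
def blobs(im,name,mn=40):
    h=cv2.cvtColor(im,cv2.COLOR_RGB2HSV); H,S,V=[h[:,:,i].astype(int) for i in range(3)]
    k={"red":((H<4)|(H>174))&(S>200)&(V>110),"yellow":(H>21)&(H<30)&(S>190)&(V>110),"blue":(H>105)&(H<125)&(S>150)&(V>80),
       "black":(V<40),"white":(S<40)&(V>140),"green":(H>50)&(H<80)&(S>120)&(V>60),"teal":(H>84)&(H<97)&(S>120)&(V>70)}[name]
    n,l,st,c=cv2.connectedComponentsWithStats(k.astype(np.uint8))
    return [(c[i].round(1),st[i]) for i in range(1,n) if st[i][4]>mn]
if __name__=="__main__":
    for n in("top","side"):
        m=camera_model(n); im=cv2.imread(f"pics/{n}0.png")[:,:,::-1].copy()
        for c in("red","yellow","blue","black","white","green","teal"):
            for p,s in blobs(im,c):
                if s[4]>4000: continue
                print(n,c,p,s.tolist(),"z65",cast(m,p,65)[:2].round(),"z12",cast(m,[s[0]+s[2]/2-.5,s[1]+s[3]/2-.5],12)[:2].round())
    im=cv2.imread("pics/top0.png")[210:350,220:420]; cv2.imwrite("pics/crop.png",cv2.resize(im,None,fx=3,fy=3))
E
python3 meas.py
```

```text
top red [425.4 270.2] [405, 250, 41, 41, 1290] z65 [ 438. -151.] z12 [ 444. -160.]
top red [156.7 269.2] [149, 261, 17, 17, 225] z65 [452. 290.] z12 [459. 309.]
top yellow [487.7 161.8] [478, 153, 20, 19, 272] z65 [ 618. -267.] z12 [ 635. -283.]
top yellow [509.3 272.9] [489, 253, 42, 41, 1360] z65 [ 430. -285.] z12 [ 435. -304.]
top blue [67.5 66. ] [58, 58, 19, 23, 153] z65 [824. 464.] z12 [849. 496.]
top blue [ 73.1 102.1] [65, 89, 20, 27, 99] z65 [754. 450.] z12 [781. 477.]
top blue [107.5 122.6] [93, 115, 28, 15, 188] z65 [713. 386.] z12 [738. 414.]
top blue [263.5 284.8] [241, 266, 40, 40, 764] z65 [422. 113.] z12 [425. 126.]
top blue [341.7 275.6] [334, 267, 17, 18, 237] z65 [433. -15.] z12 [439. -16.]
top black [607.9  19.1] [603, 15, 11, 9, 72] z65 [ 872. -497.] z12 [ 906. -530.]
top black [585.9  26.2] [581, 21, 11, 11, 96] z65 [ 860. -458.] z12 [ 894. -488.]
top black [541.5  37.8] [536, 33, 12, 11, 93] z65 [ 841. -379.] z12 [ 873. -403.]
top black [615.8  38.4] [610, 34, 12, 10, 100] z65 [ 834. -506.] z12 [ 866. -539.]
top black [519.2  44.1] [514, 39, 11, 11, 97] z65 [ 8
[... 4141 characters left out ...]
 307, 14, 7, 42] z65 [405. 172.] z12 [419. 117.]
side white [155.2 325.4] [145, 316, 20, 22, 299] z65 [627. 269.] z12 [664. 228.]
side white [262.6 332.7] [218, 322, 79, 20, 214] z65 [474. 238.] z12 [504. 192.]
side white [162.5 353.3] [152, 343, 21, 17, 165] z65 [590. 311.] z12 [626. 270.]
side green [218.8 119.1] [216, 110, 6, 18, 70] z65 [ 883. -492.] z12 [ 950. -622.]
side green [154.  220.7] [90, 196, 120, 49, 3096] z65 [776.  26.] z12 [840. -43.]
side green [290.4 257.2] [281, 236, 19, 42, 669] z65 [490.  60.] z12 [514.  -7.]
side green [379.5 272.7] [369, 251, 22, 43, 741] z65 [337.  58.] z12 [342.  -9.]
side teal [365.9 238.5] [357, 219, 19, 39, 591] z65 [376. -32.] z12 [ 386. -109.]
```

```bash
sleep 1; ls pics
```

```text
crop.png
side0.png
top0.png
```

View pics/crop.png

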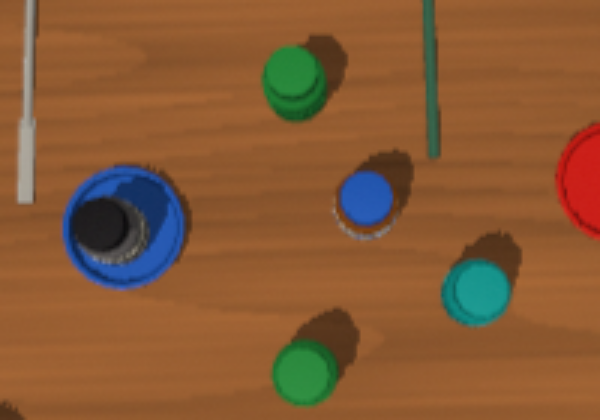

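The crop confirms the blue cap with an amber body at (342,275). Its neighbours are solid green and turquoise bottles, about 75 mm away, so fingers closing along world Y will clear them. The top and side views agree on positions. First I'll square the tool to yaw = π, so that a move reads [-dx, dy, -dz], and head for the black bottle.

play_rows(
  series=[
    {"linear": [0, 0, 0], "dr": [0, 0, -5.95], "grip": 0},
    {"linear": [0, 0, 0], "dr": [0, 0, -5.95], "grip": 0},
    {"linear": [0, 0, 0], "dr": [0, 0, -5.95], "grip": 0},
    {"linear": [-10, -15, 0], "dr": [0, 0, 0], "grip": 0},
    {"linear": [-20, -31, 0], "dr": [0, 0, 0], "grip": 0},
    {"linear": [-20, -31, 0], "dr": [0, 0, 0], "grip": 0},
    {"linear": [-20, -31, 0], "dr": [0, 0, 0], "grip": 0},
    {"linear": [-20, -31, 0], "dr": [0, 0, 0], "grip": 0},
    {"linear": [-20, -31, 0], "dr": [0, 0, 0], "grip": 0},
    {"linear": [-20, -31, 0], "dr": [0, 0, 0], "grip": 0},
  ],
  squeeze=40,
)

```text
clock: 0.93
eef_pos: [298.9, 320.8, 197.7]
ee_rot: [-3.141, -0.0, -3.141]
force: [1.1, 0.6, 0.0]
width: 85.1
finger_force: 0.0
```

play_rows(
  series=[
    {"linear": [-20, -31, 0], "dr": [0, 0, 0], "grip": 0},
    {"linear": [-20, -31, 0], "dr": [0, 0, 0], "grip": 0},
    {"linear": [-20, -31, 0], "dr": [0, 0, 0], "grip": 0},
    {"linear": [-20, -31, 0], "dr": [0, 0, 0], "grip": 0},
    {"linear": [-20, -31, 0], "dr": [0, 0, 0], "grip": 0},
    {"linear": [-20, -31, 0], "dr": [0, 0, 0], "grip": 0},
    {"linear": [-5, -10, 0], "dr": [0, 0, 0], "grip": 0},
    {"linear": [0, 0, 0], "dr": [0, 0, 0], "grip": 0},
    {"linear": [0, 0, 0], "dr": [0, 0, 0], "grip": 0},
    {"linear": [0, 0, 0], "dr": [0, 0, 0], "grip": 0},
  ],
)

```text
clock: 1.77
eef_pos: [422.7, 127.3, 197.6]
ee_rot: [3.141, -0.001, -3.141]
force: [-0.6, 0.4, -0.1]
width: 85.7
finger_force: 0.0
```

```bash
python3 - <<'E'
from h import *
from meas import blobs
s=ctrl.observe(); print(s["eef_pos"],s["ee_rot"],s["clock"])
m,im=snap("wrist","w1")
for c,z in(("black",69),("blue",12)):
    for p,st in blobs(im,c,150): print(c,p,st,cast(m,p,z)[:2], cast(m,[st[0]+st[2]/2,st[1]+st[3]/2],z)[:2])
E
```

```text
[422.67875251 127.27805584 197.62947675] [ 3.14102522e+00 -1.15880348e-03 -3.14149339e+00] 1.7667
black [333.7 207.8] [316 188  37  40 819] [421.4555354 129.7487269] [421.61109755 130.34955863]
black [126.2 425.9] [    0   319   222   161 13910] [626.62466018 -58.59923611] [597.24493842 -67.37820167]
black [536.4 427.5] [  443   320   197   160 13632] [628.97534879 315.0575776 ] [598.26019332 314.70137763]
black [501.3 347.6] [490 335  24  24 152] [543.9299471  271.78665496] [543.33876566 272.30108934]
black [331.9 469.7] [ 233  457  199   23 3321] [679.14483787 128.46047403] [677.65193128 129.02990316]
blue [327.2 187.8] [ 291  154   79   78 2669] [418.95227153 124.38690293] [423.6160289  127.27661704]
blue [145.5 220. ] [ 124  200   44   41 1365] [448.40016672 -39.08623499] [448.87033836 -38.70471914]
```

View pics/w1.png

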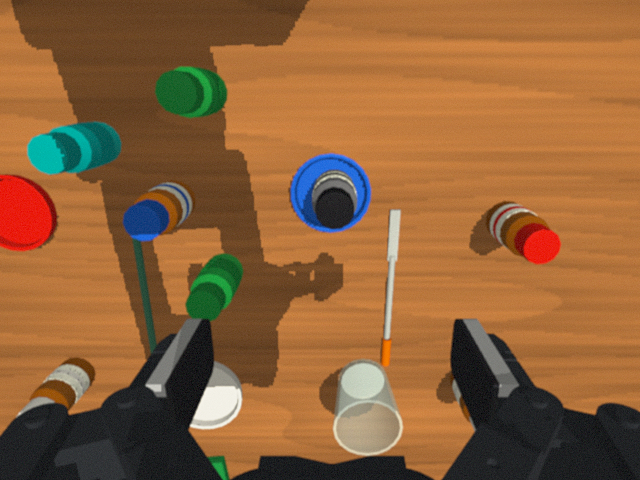

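The wrist view shows the black cap at (334,208) inside the blue dish, and its measured position (421.5,129.5) is under the TCP. I'll descend, grip and lift.

play_rows(
  series=[
    {"linear": [0, 1, 15], "dr": [0, 0, 0], "grip": 0},
    {"linear": [0, 0, 25], "dr": [0, 0, 0], "grip": 0},
    {"linear": [0, 0, 30], "dr": [0, 0, 0], "grip": 0},
    {"linear": [0, 0, 30], "dr": [0, 0, 0], "grip": 0},
    {"linear": [0, 0, 30], "dr": [0, 0, 0], "grip": 0},
    {"linear": [0, 0, 25], "dr": [0, 0, 0], "grip": 0},
    {"linear": [0, 0, 15], "dr": [0, 0, 0], "grip": 0},
    {"linear": [0, 0, 7], "dr": [0, 0, 0], "grip": 0},
    {"linear": [0, 0, 0], "dr": [0, 0, 0], "grip": 0},
    {"linear": [0, 0, 0], "dr": [0, 0, 0], "grip": 0.4},
  ],
)

```text
clock: 2.65
eef_pos: [423.6, 128.2, 21.4]
ee_rot: [3.142, 0.0, -3.14]
force: [0.3, -0.4, 0.6]
width: 75.4
finger_force: 0.0
```

play_rows(
  series=[
    {"linear": [0, 0, 0], "dr": [0, 0, 0], "grip": 0.5},
    {"linear": [0, 0, 0], "dr": [0, 0, 0], "grip": 0.6},
    {"linear": [0, 0, 0], "dr": [0, 0, 0], "grip": 0.8},
    {"linear": [0, 0, 0], "dr": [0, 0, 0], "grip": 1},
    {"linear": [0, 0, 0], "dr": [0, 0, 0], "grip": 1},
    {"linear": [0, 0, 0], "dr": [0, 0, 0], "grip": 1},
    {"linear": [0, 0, 0], "dr": [0, 0, 0], "grip": 1},
    {"linear": [0, 0, 0], "dr": [0, 0, 0], "grip": 1},
    {"linear": [0, 0, 0], "dr": [0, 0, 0], "grip": 1},
    {"linear": [0, 0, 0], "dr": [0, 0, 0], "grip": 1},
  ],
)

```text
clock: 3.48
eef_pos: [424.6, 127.5, 21.8]
ee_rot: [3.141, 0.002, 3.141]
force: [-0.3, 1.5, 6.7]
width: 27.5
finger_force: 39.0
```

The width is 27.5 mm where I expected about 36, so I'll look before lifting.

```bash
python3 - <<'E'
from h import *
s=ctrl.observe(); print(s["eef_pos"],s["width"],s["force"])
m,im=snap("side","s1"); cv2.imwrite("pics/s1c.png",cv2.resize(im[200:380,220:460,::-1],None,fx=3,fy=3))
E
```

```text
[424.55310086 127.51747941  21.80440633] 27.48343168325998 [-0.32511374  1.49927922  6.70013218]
```

View pics/s1c.png

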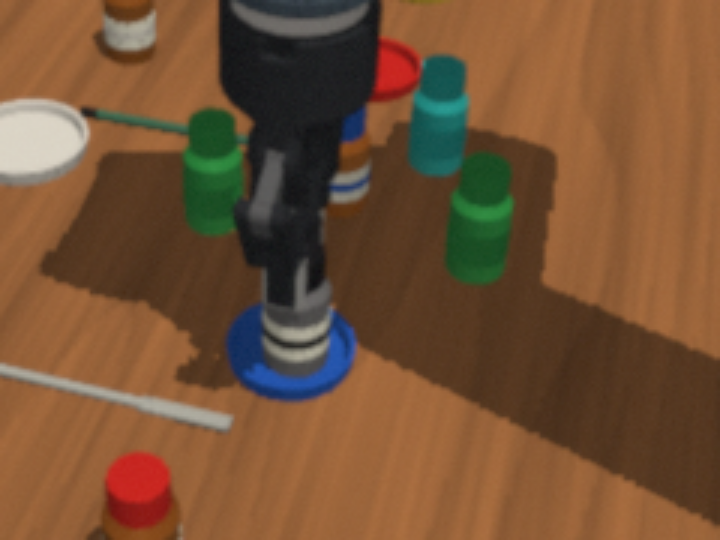

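```bash
python3 - <<'E'
from h import *
m=camera_model("side")
for y in (128,142):
  for z in(4,22,41,54,79): 
    p=proj(m,(424,y,z)); print(y,z,p.round(0),"crop",((p-[220,200])*3).round())
m,im=snap("wrist","w2")
E
```

```text
128 4 [317. 317.] crop [290. 352.]
128 22 [317. 309.] crop [290. 328.]
128 41 [317. 301.] crop [291. 303.]
128 54 [317. 295.] crop [291. 285.]
128 79 [317. 283.] crop [292. 249.]
142 4 [314. 323.] crop [283. 370.]
142 22 [315. 315.] crop [284. 346.]
142 41 [315. 307.] crop [284. 320.]
142 54 [315. 301.] crop [284. 302.]
142 79 [315. 289.] crop [285. 266.]
```

View pics/w2.png

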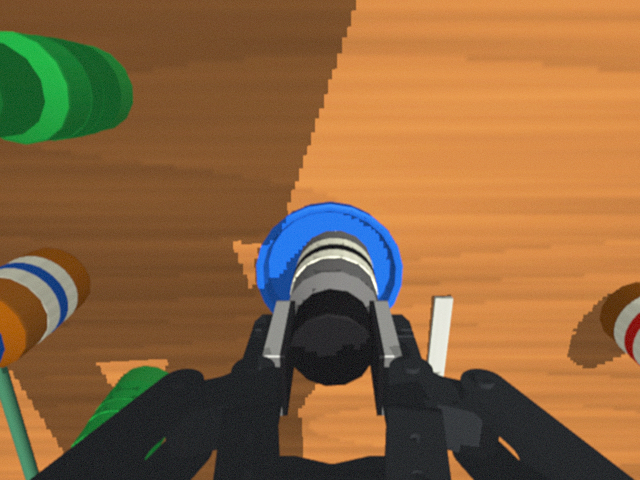

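The pads are clamped around the cap, with the tips about 50 mm up the bottle: lower tip at crop row 300, dish at rows 310–390. The tips sit higher than the TCP figure suggested, but it is a good, centred hold. I'll lift.

play_rows(
  series=[
    {"linear": [0, 0, -3], "dr": [0, 0, 0], "grip": 1},
    {"linear": [0, 0, -7], "dr": [0, 0, 0], "grip": 1},
    {"linear": [0, 0, -12], "dr": [0, 0, 0], "grip": 1},
    {"linear": [0, 0, -16], "dr": [0, 0, 0], "grip": 1},
    {"linear": [0, 0, -18], "dr": [0, 0, 0], "grip": 1},
    {"linear": [0, 0, -18], "dr": [0, 0, 0], "grip": 1},
    {"linear": [0, 0, -16], "dr": [0, 0, 0], "grip": 1},
    {"linear": [0, 0, -12], "dr": [0, 0, 0], "grip": 1},
    {"linear": [0, 0, -6], "dr": [0, 0, 0], "grip": 1},
    {"linear": [0, 0, -2], "dr": [0, 0, 0], "grip": 1},
  ],
)

```text
clock: 4.42
eef_pos: [424.2, 127.4, 132.2]
ee_rot: [3.142, 0.002, 3.141]
force: [0.8, 0.1, -0.9]
width: 27.5
finger_force: 39.4
```

play_rows(
  series=[
    {"linear": [-4, -3, 0], "dr": [0, 0, 0], "grip": 1},
    {"linear": [-10, -6, 0], "dr": [0, 0, 0], "grip": 1},
    {"linear": [-16, -10, 0], "dr": [0, 0, 0], "grip": 1},
    {"linear": [-20, -12, 0], "dr": [0, 0, 0], "grip": 1},
    {"linear": [-20, -13, 0], "dr": [0, 0, 0], "grip": 1},
    {"linear": [-20, -13, 0], "dr": [0, 0, 0], "grip": 1},
    {"linear": [-20, -13, 0], "dr": [0, 0, 0], "grip": 1},
    {"linear": [-20, -13, 0], "dr": [0, 0, 0], "grip": 1},
    {"linear": [-20, -13, 0], "dr": [0, 0, 0], "grip": 1},
    {"linear": [-20, -12, 0], "dr": [0, 0, 0], "grip": 1},
  ],
)

```text
clock: 5.25
eef_pos: [594.6, 17.6, 129.2]
ee_rot: [3.142, -0.002, 3.141]
force: [-0.2, 0.6, -0.9]
width: 27.7
finger_force: 39.4
```

play_rows(
  series=[
    {"linear": [-20, -12, 0], "dr": [0, 0, 0], "grip": 1},
    {"linear": [-16, -10, 0], "dr": [0, 0, 0], "grip": 1},
    {"linear": [-10, -6, 0], "dr": [0, 0, 0], "grip": 1},
    {"linear": [-5, -3, 0], "dr": [0, 0, 0], "grip": 1},
    {"linear": [0, 0, 0], "dr": [0, 0, 0], "grip": 1},
    {"linear": [0, 0, 0], "dr": [0, 0, 0], "grip": 1},
    {"linear": [0, 0, 0], "dr": [0, 0, 0], "grip": 1},
    {"linear": [0, 0, 0], "dr": [0, 0, 0], "grip": 1},
    {"linear": [0, 0, 0], "dr": [0, 0, 0], "grip": 1},
    {"linear": [0, 0, 0], "dr": [0, 0, 0], "grip": 1},
  ],
)

```text
clock: 6.08
eef_pos: [644.3, -11.2, 131.3]
ee_rot: [-3.142, 0.0, -3.141]
force: [-0.6, -0.2, -0.4]
width: 27.7
finger_force: 39.4
```

```bash
python3 - <<'E'
from h import *
from meas import blobs
s=ctrl.observe(); print(s["eef_pos"],s["ee_rot"],s["clock"],s["width"])
m,im=snap("wrist","w3")
for p,st in blobs(im,"white",150): print(p,st,cast(m,[st[0]+st[2]/2,st[1]+st[3]/2],12)[:2])
print(proj(m,(645,-11,4)))
E
```

```text
[644.28454644 -11.18294503 131.26136002] [-3.14153558e+00  3.27108136e-04 -3.14124323e+00] 6.0833 27.701306199819303
[624.4  56.7] [608   0  32 115 857] [539.6381133  179.39457752]
[158.7 171. ] [129 153  46  52 552] [ 619.49134172 -138.03030684]
[334.5 201.1] [ 278  154  113   99 8113] [637.43777236  -8.28452324]
[567.8 190.1] [ 533  158  107   96 3651] [639.28902728 174.8982061 ]
[106.4 196.6] [  81  170   52   53 2006] [ 632.2551817  -172.22595538]
[339.6 245.8] [300 238  71  25 332] [673.9744348   -7.43839882]
[338.  261.7] [292 250  85  43 661] [691.24481701  -8.14814759]
[384.5 321.9] [377 303  20  39 163] [735.88390812  34.06654446]
[602.2 414.8] [ 542  369   98  111 6557] [838.63046484 218.60292324]
[304.6 437.1] [ 278  413   54   51 2219] [854.20823715 -34.11122052]
[330.77195215 210.54173388]
```

View pics/w3.png

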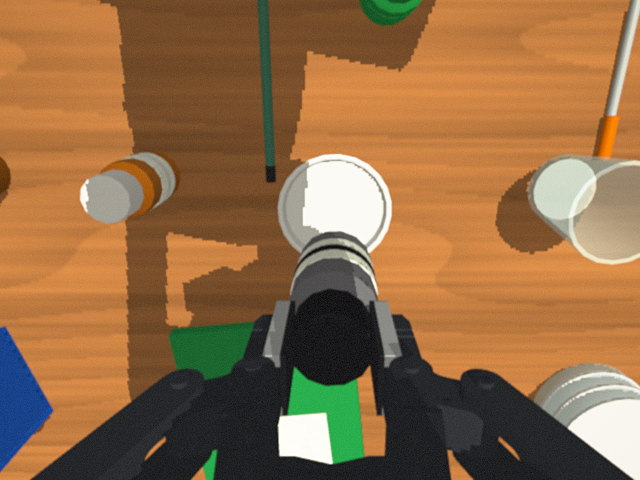

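The wrist view shows the white dish centred near (335,210), which is about (645,-8). I'll lower the bottle and release it.

play_rows(
  series=[
    {"linear": [0, 2, 4], "dr": [0, 0, 0], "grip": 1},
    {"linear": [0, 0, 12], "dr": [0, 0, 0], "grip": 1},
    {"linear": [0, 0, 20], "dr": [0, 0, 0], "grip": 1},
    {"linear": [0, 0, 20], "dr": [0, 0, 0], "grip": 1},
    {"linear": [0, 0, 20], "dr": [0, 0, 0], "grip": 1},
    {"linear": [0, 0, 15], "dr": [0, 0, 0], "grip": 1},
    {"linear": [0, 0, 9], "dr": [0, 0, 0], "grip": 1},
    {"linear": [0, 0, 5], "dr": [0, 0, 0], "grip": 1},
    {"linear": [0, 0, 3], "dr": [0, 0, 0], "grip": 1},
    {"linear": [0, 0, 1], "dr": [0, 0, 0], "grip": 1},
  ],
)

```text
clock: 6.97
eef_pos: [645.0, -9.6, 22.1]
ee_rot: [-3.142, 0.001, 3.141]
force: [-0.9, 0.3, 0.2]
width: 27.4
finger_force: 39.5
```

play_rows(
  series=[
    {"linear": [0, 0, 0], "dr": [0, 0, 0], "grip": 1},
    {"linear": [0, 0, 0.5], "dr": [0, 0, 0], "grip": 1},
    {"linear": [0, 0, 0], "dr": [0, 0, 0], "grip": 1},
    {"linear": [0, 0, 0], "dr": [0, 0, 0], "grip": 0.6},
    {"linear": [0, 0, 0], "dr": [0, 0, 0], "grip": 0.5},
    {"linear": [0, 0, 0], "dr": [0, 0, 0], "grip": 0.4},
    {"linear": [0, 0, 0], "dr": [0, 0, 0], "grip": 0.2},
    {"linear": [0, 0, 0], "dr": [0, 0, 0], "grip": 0},
    {"linear": [0, 0, 0], "dr": [0, 0, 0], "grip": 0},
    {"linear": [0, 0, 0], "dr": [0, 0, 0], "grip": 0},
  ],
)

```text
clock: 7.8
eef_pos: [644.6, -9.6, 21.4]
ee_rot: [3.142, -0.0, 3.141]
force: [0.1, -0.1, -0.4]
width: 85.5
finger_force: 0.0
```

play_rows(
  series=[
    {"linear": [0, 0, -5], "dr": [0, 0, 0], "grip": 0},
    {"linear": [0, 0, -10], "dr": [0, 0, 0], "grip": 0},
    {"linear": [0, 0, -18], "dr": [0, 0, 0], "grip": 0},
    {"linear": [0, 0, -18], "dr": [0, 0, 0], "grip": 0},
    {"linear": [0, 0, -18], "dr": [0, 0, 0], "grip": 0},
    {"linear": [0, 0, -18], "dr": [0, 0, 0], "grip": 0},
    {"linear": [0, 0, -18], "dr": [0, 0, 0], "grip": 0},
    {"linear": [0, 0, -18], "dr": [0, 0, 0], "grip": 0},
    {"linear": [0, 0, -7], "dr": [0, 0, 0], "grip": 0},
    {"linear": [0, 0, 0], "dr": [0, 0, 0], "grip": 0},
  ],
)

```text
clock: 8.63
eef_pos: [646.2, -9.9, 154.6]
ee_rot: [-3.141, 0.005, 3.141]
force: [-0.4, 0.4, 0.4]
width: 85.4
finger_force: 0.0
```

```bash
python3 - <<'E'
from h import *
from meas import blobs
s=ctrl.observe(); print(s["eef_pos"])
m,im=snap("side","s2")
for p,st in blobs(im,"black",100):
  if st[4]<600: print(p,st,cast(m,p,69)[:2])
E
```

```text
[646.16699137  -9.86478368 154.61608611]
[225.1 220.7] [218 214  15  15 173] [642.73334489  -7.45551573]
[ 24.6 373.8] [  0 370  46  14 290] [738.86053192 394.06396958]
```

The black bottle stands in the white dish at (643,-8). Next is the blue bottle: 212 mm back, then down.

play_rows(
  series=[
    {"linear": [8, 0, 0], "dr": [0, 0, 0], "grip": 0},
    {"linear": [18, 0, 0], "dr": [0, 0, 0], "grip": 0},
    {"linear": [26, -1, 0], "dr": [0, 0, 0], "grip": 0},
    {"linear": [30, -1, 0], "dr": [0, 0, 0], "grip": 0},
    {"linear": [30, -1, 0], "dr": [0, 0, 0], "grip": 0},
    {"linear": [30, -1, 0], "dr": [0, 0, 0], "grip": 0},
    {"linear": [30, -1, 0], "dr": [0, 0, 0], "grip": 0},
    {"linear": [24, 0, 0], "dr": [0, 0, 0], "grip": 0},
    {"linear": [12, 0, 0], "dr": [0, 0, 0], "grip": 0},
    {"linear": [4, 0, 0], "dr": [0, 0, 0], "grip": 0},
  ],
)

```text
clock: 9.52
eef_pos: [428.8, -13.9, 150.1]
ee_rot: [3.141, -0.004, 3.141]
force: [-0.4, 0.1, -0.8]
width: 85.2
finger_force: 0.0
```

play_rows(
  series=[
    {"linear": [0, 0, 4], "dr": [0, 0, 0], "grip": 0},
    {"linear": [0, 0, 12], "dr": [0, 0, 0], "grip": 0},
    {"linear": [0, 0, 22], "dr": [0, 0, 0], "grip": 0},
    {"linear": [0, 0, 24], "dr": [0, 0, 0], "grip": 0},
    {"linear": [0, 0, 24], "dr": [0, 0, 0], "grip": 0},
    {"linear": [0, 0, 20], "dr": [0, 0, 0], "grip": 0},
    {"linear": [0, 0, 14], "dr": [0, 0, 0], "grip": 0},
    {"linear": [0, 0, 8], "dr": [0, 0, 0], "grip": 0},
    {"linear": [0, 0, 4], "dr": [0, 0, 0], "grip": 0},
    {"linear": [0, 0, 0], "dr": [0, 0, 0], "grip": 0},
  ],
)

```text
clock: 10.35
eef_pos: [432.5, -14.5, 18.5]
ee_rot: [3.141, -0.002, 3.141]
force: [0.3, 0.4, -0.3]
width: 85.3
finger_force: 0.0
```

```bash
python3 - <<'E'
from h import *
m,im=snap("wrist","w4"); print(ctrl.observe()["eef_pos"])
E
```

```text
[432.9345585  -14.61725582  19.23949932]
```

View pics/w4.png

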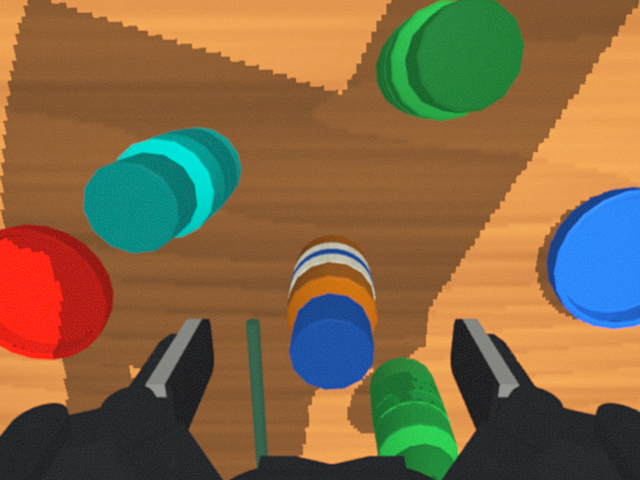

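The blue cap at (331,341) sits centred between the fingers, and the green bottle at (410,400) is clear of the closing line. I'll grip and lift.

play_rows(
  series=[
    {"linear": [0, 0, 0], "dr": [0, 0, 0], "grip": 0.4},
    {"linear": [0, 0, 0], "dr": [0, 0, 0], "grip": 0.5},
    {"linear": [0, 0, 0], "dr": [0, 0, 0], "grip": 0.6},
    {"linear": [0, 0, 0], "dr": [0, 0, 0], "grip": 0.8},
    {"linear": [0, 0, 0], "dr": [0, 0, 0], "grip": 1},
    {"linear": [0, 0, 0], "dr": [0, 0, 0], "grip": 1},
    {"linear": [0, 0, 0], "dr": [0, 0, 0], "grip": 1},
    {"linear": [0, 0, 0], "dr": [0, 0, 0], "grip": 1},
    {"linear": [0, 0, 0], "dr": [0, 0, 0], "grip": 1},
    {"linear": [0, 0, 0], "dr": [0, 0, 0], "grip": 1},
  ],
)

```text
clock: 11.23
eef_pos: [433.0, -14.6, 20.1]
ee_rot: [-3.141, 0.001, 3.141]
force: [-0.9, 0.5, 6.2]
width: 28.1
finger_force: 39.1
```

play_rows(
  series=[
    {"linear": [0, 0, -3], "dr": [0, 0, 0], "grip": 1},
    {"linear": [0, 0, -7], "dr": [0, 0, 0], "grip": 1},
    {"linear": [0, 0, -12], "dr": [0, 0, 0], "grip": 1},
    {"linear": [0, 0, -16], "dr": [0, 0, 0], "grip": 1},
    {"linear": [0, 0, -18], "dr": [0, 0, 0], "grip": 1},
    {"linear": [0, 0, -18], "dr": [0, 0, 0], "grip": 1},
    {"linear": [0, 0, -16], "dr": [0, 0, 0], "grip": 1},
    {"linear": [0, 0, -12], "dr": [0, 0, 0], "grip": 1},
    {"linear": [0, 0, -6], "dr": [0, 0, 0], "grip": 1},
    {"linear": [0, 0, -2], "dr": [0, 0, 0], "grip": 1},
  ],
)

```text
clock: 12.07
eef_pos: [433.2, -14.7, 130.7]
ee_rot: [-3.141, 0.002, 3.141]
force: [-0.2, -0.4, -0.9]
width: 27.7
finger_force: 39.4
```

play_rows(
  series=[
    {"linear": [1, 4, 0], "dr": [0, 0, 0], "grip": 1},
    {"linear": [1, 10, 0], "dr": [0, 0, 0], "grip": 1},
    {"linear": [1, 18, 0], "dr": [0, 0, 0], "grip": 1},
    {"linear": [1, 22, 0], "dr": [0, 0, 0], "grip": 1},
    {"linear": [1, 24, 0], "dr": [0, 0, 0], "grip": 1},
    {"linear": [1, 24, 0], "dr": [0, 0, 0], "grip": 1},
    {"linear": [1, 20, 0], "dr": [0, 0, 0], "grip": 1},
    {"linear": [1, 12, 0], "dr": [0, 0, 0], "grip": 1},
    {"linear": [0, 6, 0], "dr": [0, 0, 0], "grip": 1},
    {"linear": [0, 2, 0], "dr": [0, 0, 0], "grip": 1},
  ],
)

```text
clock: 12.9
eef_pos: [423.5, 128.8, 128.6]
ee_rot: [3.141, -0.002, -3.14]
force: [-0.3, 0.2, -0.5]
width: 27.6
finger_force: 39.6
```

```bash
python3 - <<'E'
from h import *
from meas import blobs
m,im=snap("wrist","w5"); print(ctrl.observe()["eef_pos"])
for p,st in blobs(im,"blue",150): print(p,st,cast(m,[st[0]+st[2]/2,st[1]+st[2]/2],12)[:2])
E
```

```text
[423.86753179 128.30481727 128.73033428]
[327.6 206.5] [ 280  167   97   84 5874] [424.71915578 127.33603296]
[332.2 253.1] [297 247  71  21 206] [478.2059332  130.36355181]
[331.8 338.6] [ 291  291   83   94 6157] [522.28770242 130.46728375]
```

Blue dish measured at (424.7,127.3), and the bottle is above it. I'll lower, release and rise.

play_rows(
  series=[
    {"linear": [0, -1, 4], "dr": [0, 0, 0], "grip": 1},
    {"linear": [0, 0, 12], "dr": [0, 0, 0], "grip": 1},
    {"linear": [0, 0, 20], "dr": [0, 0, 0], "grip": 1},
    {"linear": [0, 0, 20], "dr": [0, 0, 0], "grip": 1},
    {"linear": [0, 0, 20], "dr": [0, 0, 0], "grip": 1},
    {"linear": [0, 0, 14], "dr": [0, 0, 0], "grip": 1},
    {"linear": [0, 0, 8], "dr": [0, 0, 0], "grip": 1},
    {"linear": [0, 0, 4], "dr": [0, 0, 0], "grip": 1},
    {"linear": [0, 0, 2.5], "dr": [0, 0, 0], "grip": 1},
    {"linear": [0, 0, 1], "dr": [0, 0, 0], "grip": 1},
  ],
)

```text
clock: 13.78
eef_pos: [425.0, 126.1, 24.1]
ee_rot: [-3.141, 0.0, 3.141]
force: [-0.7, -0.8, 5.3]
width: 27.6
finger_force: 40.1
```

play_rows(
  series=[
    {"linear": [0, 0, 0], "dr": [0, 0, 0], "grip": 1},
    {"linear": [0, 0, 0.5], "dr": [0, 0, 0], "grip": 1},
    {"linear": [0, 0, 0], "dr": [0, 0, 0], "grip": 1},
    {"linear": [0, 0, 0], "dr": [0, 0, 0], "grip": 0.6},
    {"linear": [0, 0, 0], "dr": [0, 0, 0], "grip": 0.5},
    {"linear": [0, 0, 0], "dr": [0, 0, 0], "grip": 0.4},
    {"linear": [0, 0, 0], "dr": [0, 0, 0], "grip": 0.2},
    {"linear": [0, 0, 0], "dr": [0, 0, 0], "grip": 0},
    {"linear": [0, 0, 0], "dr": [0, 0, 0], "grip": 0},
    {"linear": [0, 0, 0], "dr": [0, 0, 0], "grip": 0},
  ],
)

```text
clock: 14.62
eef_pos: [424.6, 126.4, 23.4]
ee_rot: [-3.142, -0.0, 3.141]
force: [-0.6, -0.2, 0.6]
width: 85.9
finger_force: 0.0
```

play_rows(
  series=[
    {"linear": [0, 0, -5], "dr": [0, 0, 0], "grip": 0},
    {"linear": [0, 0, -10], "dr": [0, 0, 0], "grip": 0},
    {"linear": [0, 0, -18], "dr": [0, 0, 0], "grip": 0},
    {"linear": [0, 0, -18], "dr": [0, 0, 0], "grip": 0},
    {"linear": [0, 0, -18], "dr": [0, 0, 0], "grip": 0},
    {"linear": [0, 0, -18], "dr": [0, 0, 0], "grip": 0},
    {"linear": [0, 0, -18], "dr": [0, 0, 0], "grip": 0},
    {"linear": [0, 0, -18], "dr": [0, 0, 0], "grip": 0},
    {"linear": [0, 0, -7], "dr": [0, 0, 0], "grip": 0},
    {"linear": [0, 0, 0], "dr": [0, 0, 0], "grip": 0},
  ],
)

```text
clock: 15.45
eef_pos: [426.0, 126.5, 155.3]
ee_rot: [3.141, 0.004, 3.141]
force: [-0.1, -1.1, 0.6]
width: 85.3
finger_force: 0.0
```

```bash
python3 - <<'E'
from h import *
from meas import blobs
s=ctrl.observe(); print(s["eef_pos"])
m,im=snap("side","s3")
for c in("blue","red"):
  for p,st in blobs(im,c,100):
    if st[4]<600: print(c,p,st,cast(m,p,69 if c=="blue" else 65)[:2])
E
```

```text
[425.97787345 126.50461377 155.27376683]
blue [317.2 286.7] [309 278  18  19 288] [424.80430269 125.68417684]
blue [316.2 319.9] [296 303  42  30 573] [407.12410738 196.09201596]
blue [ 39.5 397.2] [ 31 384  18  28 279] [695.25013492 417.59898936]
blue [  8.3 419.5] [  0 416  22  10 109] [707.9312993  452.96230855]
red [343.5 222.4] [328 213  32  21 524] [426.52367703 -72.1092405 ]
red [265.8 362.9] [256 351  21  25 420] [451.07861014 287.20990131]
```

Blue stands in its dish at (425,126). Next is the red bottle at (451,288).

play_rows(
  series=[
    {"linear": [-2, 6, 0], "dr": [0, 0, 0], "grip": 0},
    {"linear": [-3, 14, 0], "dr": [0, 0, 0], "grip": 0},
    {"linear": [-3, 22, 0], "dr": [0, 0, 0], "grip": 0},
    {"linear": [-3, 25, 0], "dr": [0, 0, 0], "grip": 0},
    {"linear": [-3, 25, 0], "dr": [0, 0, 0], "grip": 0},
    {"linear": [-3, 25, 0], "dr": [0, 0, 0], "grip": 0},
    {"linear": [-3, 22, 0], "dr": [0, 0, 0], "grip": 0},
    {"linear": [-3, 14, 0], "dr": [0, 0, 0], "grip": 0},
    {"linear": [-2, 7, 0], "dr": [0, 0, 0], "grip": 0},
    {"linear": [-1, 2, 0], "dr": [0, 0, 0], "grip": 0},
  ],
)

```text
clock: 16.33
eef_pos: [450.3, 289.2, 152.3]
ee_rot: [-3.141, -0.002, -3.14]
force: [0.3, -0.1, 0.4]
width: 85.3
finger_force: 0.0
```

play_rows(
  series=[
    {"linear": [0, 0, 4], "dr": [0, 0, 0], "grip": 0},
    {"linear": [0, 0, 12], "dr": [0, 0, 0], "grip": 0},
    {"linear": [0, 0, 22], "dr": [0, 0, 0], "grip": 0},
    {"linear": [0, 0, 24], "dr": [0, 0, 0], "grip": 0},
    {"linear": [0, 0, 24], "dr": [0, 0, 0], "grip": 0},
    {"linear": [0, 0, 21], "dr": [0, 0, 0], "grip": 0},
    {"linear": [0, 0, 15], "dr": [0, 0, 0], "grip": 0},
    {"linear": [0, 0, 8], "dr": [0, 0, 0], "grip": 0},
    {"linear": [0, 0, 4], "dr": [0, 0, 0], "grip": 0},
    {"linear": [0, 0, 0], "dr": [0, 0, 0], "grip": 0},
  ],
)

```text
clock: 17.17
eef_pos: [450.4, 287.6, 18.9]
ee_rot: [-3.141, -0.001, 3.14]
force: [-1.0, -0.8, 0.4]
width: 85.4
finger_force: 0.0
```

```bash
python3 - <<'E'
from h import *
from meas import blobs
m,im=snap("wrist","w6"); print(ctrl.observe()["eef_pos"])
for p,st in blobs(im,"red",150): print(p,st)
E
```

```text
[450.961724   288.00393885  19.6931017 ]
[331.1 257. ] [298 252  68  18 162]
[330.8 344.2] [ 289  297   84   94 5987]
```

The red cap is at (331,344), centred. I'll grip, lift and carry it to the red dish.

play_rows(
  series=[
    {"linear": [0, 0, 0], "dr": [0, 0, 0], "grip": 0.4},
    {"linear": [0, 0, 0], "dr": [0, 0, 0], "grip": 0.5},
    {"linear": [0, 0, 0], "dr": [0, 0, 0], "grip": 0.6},
    {"linear": [0, 0, 0], "dr": [0, 0, 0], "grip": 0.8},
    {"linear": [0, 0, 0], "dr": [0, 0, 0], "grip": 1},
    {"linear": [0, 0, 0], "dr": [0, 0, 0], "grip": 1},
    {"linear": [0, 0, 0], "dr": [0, 0, 0], "grip": 1},
    {"linear": [0, 0, 0], "dr": [0, 0, 0], "grip": 1},
    {"linear": [0, 0, 0], "dr": [0, 0, 0], "grip": 1},
    {"linear": [0, 0, 0], "dr": [0, 0, 0], "grip": 1},
  ],
)

```text
clock: 18.05
eef_pos: [451.1, 288.5, 20.0]
ee_rot: [3.141, 0.001, 3.141]
force: [-0.5, -1.9, 5.5]
width: 27.8
finger_force: 39.2
```

play_rows(
  series=[
    {"linear": [0, 0, -3], "dr": [0, 0, 0], "grip": 1},
    {"linear": [0, 0, -7], "dr": [0, 0, 0], "grip": 1},
    {"linear": [0, 0, -12], "dr": [0, 0, 0], "grip": 1},
    {"linear": [0, 0, -16], "dr": [0, 0, 0], "grip": 1},
    {"linear": [0, 0, -18], "dr": [0, 0, 0], "grip": 1},
    {"linear": [0, 0, -18], "dr": [0, 0, 0], "grip": 1},
    {"linear": [0, 0, -16], "dr": [0, 0, 0], "grip": 1},
    {"linear": [0, 0, -12], "dr": [0, 0, 0], "grip": 1},
    {"linear": [0, 0, -6], "dr": [0, 0, 0], "grip": 1},
    {"linear": [0, 0, -2], "dr": [0, 0, 0], "grip": 1},
  ],
)

```text
clock: 18.88
eef_pos: [451.1, 288.7, 130.7]
ee_rot: [3.141, 0.002, 3.141]
force: [-0.3, -0.4, -0.8]
width: 27.4
finger_force: 39.4
```

play_rows(
  series=[
    {"linear": [0, -4, 0], "dr": [0, 0, 0], "grip": 1},
    {"linear": [0, -10, 0], "dr": [0, 0, 0], "grip": 1},
    {"linear": [0, -18, 0], "dr": [0, 0, 0], "grip": 1},
    {"linear": [0, -24, 0], "dr": [0, 0, 0], "grip": 1},
    {"linear": [0, -28, 0], "dr": [0, 0, 0], "grip": 1},
    {"linear": [0, -28, 0], "dr": [0, 0, 0], "grip": 1},
    {"linear": [1, -28, 0], "dr": [0, 0, 0], "grip": 1},
    {"linear": [1, -28, 0], "dr": [0, 0, 0], "grip": 1},
    {"linear": [1, -28, 0], "dr": [0, 0, 0], "grip": 1},
    {"linear": [1, -28, 0], "dr": [0, 0, 0], "grip": 1},
  ],
)

```text
clock: 19.72
eef_pos: [445.2, 62.6, 128.4]
ee_rot: [-3.142, -0.002, 3.141]
force: [-0.0, -0.3, -1.2]
width: 27.7
finger_force: 39.5
```

play_rows(
  series=[
    {"linear": [0, -28, 0], "dr": [0, 0, 0], "grip": 1},
    {"linear": [0, -28, 0], "dr": [0, 0, 0], "grip": 1},
    {"linear": [0, -28, 0], "dr": [0, 0, 0], "grip": 1},
    {"linear": [0, -28, 0], "dr": [0, 0, 0], "grip": 1},
    {"linear": [1, -28, 0], "dr": [0, 0, 0], "grip": 1},
    {"linear": [1, -28, 0], "dr": [0, 0, 0], "grip": 1},
    {"linear": [0, -25, 0], "dr": [0, 0, 0], "grip": 1},
    {"linear": [0, -18, 0], "dr": [0, 0, 0], "grip": 1},
    {"linear": [0, -10, 0], "dr": [0, 0, 0], "grip": 1},
    {"linear": [0, -4, 0], "dr": [0, 0, 0], "grip": 1},
  ],
)

```text
clock: 20.55
eef_pos: [443.6, -162.0, 128.6]
ee_rot: [3.141, -0.001, 3.139]
force: [-0.1, 0.5, -0.8]
width: 27.8
finger_force: 39.5
```

```bash
python3 - <<'E'
from h import *
from meas import blobs
m,im=snap("wrist","w7"); print(ctrl.observe()["eef_pos"])
for p,st in blobs(im,"red",150): print(p,st,cast(m,[st[0]+st[2]/2,st[1]+st[2]/2],12)[:2])
E
```

```text
[ 443.78446607 -161.66394546  128.68657157]
[334.3 205.2] [ 286  164   97   86 5979] [ 442.54077809 -159.0503225 ]
[331.8 341.7] [ 291  294   82   94 5972] [ 544.69608526 -161.09654403]
```

play_rows(
  series=[
    {"linear": [0, 1, 4], "dr": [0, 0, 0], "grip": 1},
    {"linear": [0, 0, 12], "dr": [0, 0, 0], "grip": 1},
    {"linear": [0, 0, 20], "dr": [0, 0, 0], "grip": 1},
    {"linear": [0, 0, 20], "dr": [0, 0, 0], "grip": 1},
    {"linear": [0, 0, 20], "dr": [0, 0, 0], "grip": 1},
    {"linear": [0, 0, 14], "dr": [0, 0, 0], "grip": 1},
    {"linear": [0, 0, 8], "dr": [0, 0, 0], "grip": 1},
    {"linear": [0, 0, 4], "dr": [0, 0, 0], "grip": 1},
    {"linear": [0, 0, 2.5], "dr": [0, 0, 0], "grip": 1},
    {"linear": [0, 0, 1], "dr": [0, 0, 0], "grip": 1},
  ],
)

```text
clock: 21.43
eef_pos: [444.9, -159.3, 24.1]
ee_rot: [-3.141, 0.0, -3.141]
force: [-0.2, -0.3, -0.2]
width: 27.7
finger_force: 39.5
```

play_rows(
  series=[
    {"linear": [0, 0, 0], "dr": [0, 0, 0], "grip": 1},
    {"linear": [0, 0, 0.5], "dr": [0, 0, 0], "grip": 1},
    {"linear": [0, 0, 0], "dr": [0, 0, 0], "grip": 1},
    {"linear": [0, 0, 0], "dr": [0, 0, 0], "grip": 0.6},
    {"linear": [0, 0, 0], "dr": [0, 0, 0], "grip": 0.5},
    {"linear": [0, 0, 0], "dr": [0, 0, 0], "grip": 0.4},
    {"linear": [0, 0, 0], "dr": [0, 0, 0], "grip": 0.2},
    {"linear": [0, 0, 0], "dr": [0, 0, 0], "grip": 0},
    {"linear": [0, 0, 0], "dr": [0, 0, 0], "grip": 0},
    {"linear": [0, 0, 0], "dr": [0, 0, 0], "grip": 0},
  ],
)

```text
clock: 22.27
eef_pos: [444.5, -159.6, 23.4]
ee_rot: [3.142, -0.0, 3.141]
force: [1.4, -0.2, 0.3]
width: 85.4
finger_force: 0.0
```

play_rows(
  series=[
    {"linear": [0, 0, -5], "dr": [0, 0, 0], "grip": 0},
    {"linear": [0, 0, -10], "dr": [0, 0, 0], "grip": 0},
    {"linear": [0, 0, -18], "dr": [0, 0, 0], "grip": 0},
    {"linear": [0, 0, -18], "dr": [0, 0, 0], "grip": 0},
    {"linear": [0, 0, -18], "dr": [0, 0, 0], "grip": 0},
    {"linear": [0, 0, -18], "dr": [0, 0, 0], "grip": 0},
    {"linear": [0, 0, -18], "dr": [0, 0, 0], "grip": 0},
    {"linear": [0, 0, -18], "dr": [0, 0, 0], "grip": 0},
    {"linear": [0, 0, -7], "dr": [0, 0, 0], "grip": 0},
    {"linear": [0, 0, 0], "dr": [0, 0, 0], "grip": 0},
  ],
)

```text
clock: 23.1
eef_pos: [445.7, -160.3, 155.3]
ee_rot: [-3.139, 0.003, 3.141]
force: [-0.5, 0.3, -0.1]
width: 85.4
finger_force: 0.0
```

Red is down. On to the yellow bottle at (617,-266).

play_rows(
  series=[
    {"linear": [-5, -3, 0], "dr": [0, 0, 0], "grip": 0},
    {"linear": [-14, -9, 0], "dr": [0, 0, 0], "grip": 0},
    {"linear": [-22, -14, 0], "dr": [0, 0, 0], "grip": 0},
    {"linear": [-28, -17, 0], "dr": [0, 0, 0], "grip": 0},
    {"linear": [-28, -17, 0], "dr": [0, 0, 0], "grip": 0},
    {"linear": [-28, -17, 0], "dr": [0, 0, 0], "grip": 0},
    {"linear": [-24, -15, 0], "dr": [0, 0, 0], "grip": 0},
    {"linear": [-14, -9, 0], "dr": [0, 0, 0], "grip": 0},
    {"linear": [-7, -4, 0], "dr": [0, 0, 0], "grip": 0},
    {"linear": [-2, -1, 0], "dr": [0, 0, 0], "grip": 0},
  ],
)

```text
clock: 23.93
eef_pos: [616.7, -266.0, 150.9]
ee_rot: [3.14, -0.003, 3.141]
force: [-0.4, -0.1, 0.5]
width: 85.5
finger_force: 0.0
```

play_rows(
  series=[
    {"linear": [0, 0, 4], "dr": [0, 0, 0], "grip": 0},
    {"linear": [0, 0, 12], "dr": [0, 0, 0], "grip": 0},
    {"linear": [0, 0, 22], "dr": [0, 0, 0], "grip": 0},
    {"linear": [0, 0, 24], "dr": [0, 0, 0], "grip": 0},
    {"linear": [0, 0, 24], "dr": [0, 0, 0], "grip": 0},
    {"linear": [0, 0, 21], "dr": [0, 0, 0], "grip": 0},
    {"linear": [0, 0, 15], "dr": [0, 0, 0], "grip": 0},
    {"linear": [0, 0, 8], "dr": [0, 0, 0], "grip": 0},
    {"linear": [0, 0, 4], "dr": [0, 0, 0], "grip": 0},
    {"linear": [0, 0, 0], "dr": [0, 0, 0], "grip": 0},
  ],
)

```text
clock: 24.77
eef_pos: [615.6, -264.9, 18.6]
ee_rot: [3.141, -0.001, 3.141]
force: [-0.5, -0.4, -0.4]
width: 85.4
finger_force: 0.0
```

```bash
python3 - <<'E'
from h import *
from meas import blobs
m,im=snap("wrist","w8"); print(ctrl.observe()["eef_pos"])
for p,st in blobs(im,"yellow",150): print(p,st)
m,im=snap("side","s4")
for p,st in blobs(im,"red",100): print(p,st,cast(m,p,69)[:2])
E
```

```text
[ 616.34673451 -265.4312714    19.7224562 ]
[332.  257.6] [298 252  69  19 192]
[331.8 345.2] [ 291  297   84   96 6440]
[344.3 196.7] [339 191  12  12 133] [ 444.90839069 -160.92238352]
[344.1 225.3] [328 215  31  19 273] [422.13625926 -56.73822774]
```

The yellow cap is centred at (332,345), and red is confirmed in its dish at (445,-161). I'll grip yellow and carry it.

play_rows(
  series=[
    {"linear": [0, 0, 0], "dr": [0, 0, 0], "grip": 0.4},
    {"linear": [0, 0, 0], "dr": [0, 0, 0], "grip": 0.5},
    {"linear": [0, 0, 0], "dr": [0, 0, 0], "grip": 0.6},
    {"linear": [0, 0, 0], "dr": [0, 0, 0], "grip": 0.8},
    {"linear": [0, 0, 0], "dr": [0, 0, 0], "grip": 1},
    {"linear": [0, 0, 0], "dr": [0, 0, 0], "grip": 1},
    {"linear": [0, 0, 0], "dr": [0, 0, 0], "grip": 1},
    {"linear": [0, 0, 0], "dr": [0, 0, 0], "grip": 1},
    {"linear": [0, 0, 0], "dr": [0, 0, 0], "grip": 1},
    {"linear": [0, 0, 0], "dr": [0, 0, 0], "grip": 1},
  ],
)

```text
clock: 25.7
eef_pos: [616.8, -265.7, 19.9]
ee_rot: [-3.141, 0.001, 3.141]
force: [-0.2, 1.3, 5.5]
width: 27.5
finger_force: 39.5
```

play_rows(
  series=[
    {"linear": [0, 0, -3], "dr": [0, 0, 0], "grip": 1},
    {"linear": [0, 0, -7], "dr": [0, 0, 0], "grip": 1},
    {"linear": [0, 0, -12], "dr": [0, 0, 0], "grip": 1},
    {"linear": [0, 0, -16], "dr": [0, 0, 0], "grip": 1},
    {"linear": [0, 0, -18], "dr": [0, 0, 0], "grip": 1},
    {"linear": [0, 0, -18], "dr": [0, 0, 0], "grip": 1},
    {"linear": [0, 0, -16], "dr": [0, 0, 0], "grip": 1},
    {"linear": [0, 0, -12], "dr": [0, 0, 0], "grip": 1},
    {"linear": [0, 0, -6], "dr": [0, 0, 0], "grip": 1},
    {"linear": [0, 0, -2], "dr": [0, 0, 0], "grip": 1},
  ],
)

```text
clock: 26.53
eef_pos: [617.1, -266.1, 131.2]
ee_rot: [-3.14, 0.002, 3.141]
force: [0.2, -0.4, -0.1]
width: 27.6
finger_force: 39.4
```

play_rows(
  series=[
    {"linear": [6, -1, 0], "dr": [0, 0, 0], "grip": 1},
    {"linear": [14, -3, 0], "dr": [0, 0, 0], "grip": 1},
    {"linear": [22, -5, 0], "dr": [0, 0, 0], "grip": 1},
    {"linear": [28, -6, 0], "dr": [0, 0, 0], "grip": 1},
    {"linear": [30, -6, 0], "dr": [0, 0, 0], "grip": 1},
    {"linear": [30, -6, 0], "dr": [0, 0, 0], "grip": 1},
    {"linear": [26, -6, 0], "dr": [0, 0, 0], "grip": 1},
    {"linear": [16, -4, 0], "dr": [0, 0, 0], "grip": 1},
    {"linear": [8, -2, 0], "dr": [0, 0, 0], "grip": 1},
    {"linear": [2, 0, 0], "dr": [0, 0, 0], "grip": 1},
  ],
)

```text
clock: 27.37
eef_pos: [432.7, -304.5, 128.7]
ee_rot: [3.14, -0.001, 3.14]
force: [0.4, 0.2, -1.4]
width: 27.7
finger_force: 39.4
```

```bash
python3 - <<'E'
from h import *
from meas import blobs
m,im=snap("wrist","w9"); print(ctrl.observe()["eef_pos"])
for p,st in blobs(im,"yellow",150): print(p,st,cast(m,[st[0]+st[2]/2,st[1]+st[2]/2],12)[:2])
E
```

```text
[ 433.54106669 -304.46566891  128.88499862]
[332.9 207.3] [ 284  167   98   83 6126] [ 434.31254884 -302.55051586]
[332.8 254.6] [299 249  70  21 191] [ 488.72590442 -301.83756529]
[331.6 340.7] [ 291  293   82   95 6285] [ 532.94978203 -303.45321041]
```

The dish is at (434,-303.5), within a millimetre or so. I'll lower, release and rise.

play_rows(
  series=[
    {"linear": [0, 1, 4], "dr": [0, 0, 0], "grip": 1},
    {"linear": [0, 0, 12], "dr": [0, 0, 0], "grip": 1},
    {"linear": [0, 0, 20], "dr": [0, 0, 0], "grip": 1},
    {"linear": [0, 0, 20], "dr": [0, 0, 0], "grip": 1},
    {"linear": [0, 0, 20], "dr": [0, 0, 0], "grip": 1},
    {"linear": [0, 0, 14], "dr": [0, 0, 0], "grip": 1},
    {"linear": [0, 0, 8], "dr": [0, 0, 0], "grip": 1},
    {"linear": [0, 0, 4], "dr": [0, 0, 0], "grip": 1},
    {"linear": [0, 0, 2.5], "dr": [0, 0, 0], "grip": 1},
    {"linear": [0, 0, 1], "dr": [0, 0, 0], "grip": 1},
  ],
)

```text
clock: 28.25
eef_pos: [435.2, -303.7, 24.0]
ee_rot: [-3.141, 0.0, -3.141]
force: [-0.4, -0.3, 0.2]
width: 27.5
finger_force: 39.4
```

play_rows(
  series=[
    {"linear": [0, 0, 0], "dr": [0, 0, 0], "grip": 1},
    {"linear": [0, 0, 0.5], "dr": [0, 0, 0], "grip": 1},
    {"linear": [0, 0, 0], "dr": [0, 0, 0], "grip": 1},
    {"linear": [0, 0, 0], "dr": [0, 0, 0], "grip": 0.6},
    {"linear": [0, 0, 0], "dr": [0, 0, 0], "grip": 0.5},
    {"linear": [0, 0, 0], "dr": [0, 0, 0], "grip": 0.4},
    {"linear": [0, 0, 0], "dr": [0, 0, 0], "grip": 0.2},
    {"linear": [0, 0, 0], "dr": [0, 0, 0], "grip": 0},
    {"linear": [0, 0, 0], "dr": [0, 0, 0], "grip": 0},
    {"linear": [0, 0, 0], "dr": [0, 0, 0], "grip": 0},
  ],
)

```text
clock: 29.08
eef_pos: [434.5, -303.6, 23.4]
ee_rot: [-3.142, 0.0, 3.141]
force: [-0.2, 0.2, 0.2]
width: 85.6
finger_force: 0.0
```

play_rows(
  series=[
    {"linear": [0, 0, -5], "dr": [0, 0, 0], "grip": 0},
    {"linear": [0, 0, -10], "dr": [0, 0, 0], "grip": 0},
    {"linear": [0, 0, -18], "dr": [0, 0, 0], "grip": 0},
    {"linear": [0, 0, -18], "dr": [0, 0, 0], "grip": 0},
    {"linear": [0, 0, -18], "dr": [0, 0, 0], "grip": 0},
    {"linear": [0, 0, -18], "dr": [0, 0, 0], "grip": 0},
    {"linear": [0, 0, -18], "dr": [0, 0, 0], "grip": 0},
    {"linear": [0, 0, -18], "dr": [0, 0, 0], "grip": 0},
    {"linear": [0, 0, -7], "dr": [0, 0, 0], "grip": 0},
    {"linear": [0, 0, 0], "dr": [0, 0, 0], "grip": 0},
  ],
)

```text
clock: 29.92
eef_pos: [435.6, -304.7, 156.1]
ee_rot: [-3.138, 0.003, 3.141]
force: [0.1, -0.0, 0.2]
width: 85.2
finger_force: 0.0
```

```bash
python3 - <<'E'
from h import *
from meas import blobs
m,im=snap("side","s5")
for c in("yellow","red","blue","black"):
  for p,st in blobs(im,c,80):
    if st[4]<600: print(c,p,st[4],cast(m,p,69)[:2].round())
E
```

```text
yellow [349.5  72.2] 396 [  621. -1041.]
yellow [362.  167.4] 107 [ 435. -303.]
yellow [365.3 194.6] 138 [ 405. -182.]
red [344.2 196.2] 123 [ 446. -163.]
red [344.1 226. ] 171 [422. -54.]
blue [347.1  96. ] 304 [ 574. -781.]
blue [317.2 287. ] 274 [425. 126.]
blue [316.2 319.9] 575 [407. 196.]
blue [ 39.4 397.2] 278 [695. 418.]
blue [  8.2 419.5] 108 [708. 453.]
black [225.4 220.9] 163 [642.  -7.]
black [ 24.7 373.8] 282 [739. 394.]
```

View pics/s5.png

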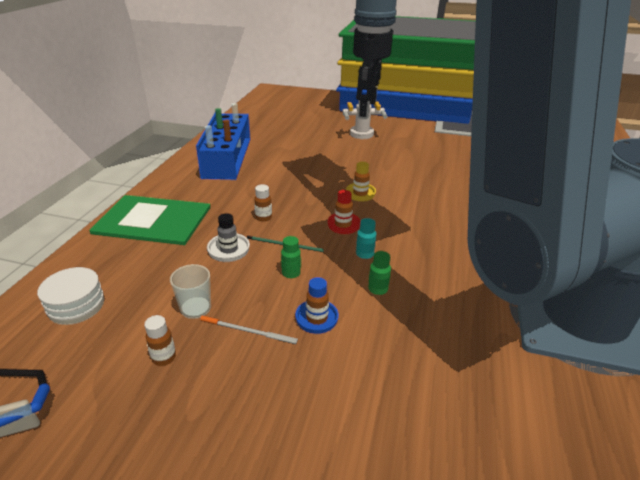

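The side view shows all four bottles upright in their dishes: red (344,196), yellow (362,167), blue (317,287) and black (225,221). The white-capped bottles haven't moved and the gripper is clear, so I'm handing in.

```bash
python3 -c "
from cell import ctrl
print(ctrl.hand_in())"
```

```text
the job is handed in; nothing more can be done
None
```

I handed the job in at about 30 s, and the last side view showed the red, yellow and blue bottles upright in their own dishes, the black-capped one in the white dish and both white-capped bottles where they started; the hand-in returned no verdict.

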